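Index the shaft support of a hardness tester one slot out and hold its lock pin home

TASK

The V-rest of the shaft support must stand one slot farther from the round anvil. Pull the lock plunger's knob up until its pin is out of the slot, slide the sleeve along the ladder rail to the very next slot away from the anvil, let the pin drop in there, and push the knob down until the pin is fully home. Finish while still holding the knob pushed fully home (its spring lifts it a little if you let go), and do not disturb the two boxes and the steel disc lying around.

Things in the scene. Friction and masses are not known exactly. Their poses are not given: they have to be found in the camera images.
- rail: fixed shaft support: grey base plate 110 x 370 x 12 mm with a steel ladder rail along its y, 36 mm wide, top 44 mm above the table, crosswise slots 12 mm long (along y), 24 mm wide at y = -45, 0, 45, 90 mm. Origin: on the table under the slot in which the pin starts; z up, +y along the rail away from the anvil. Place and heading (up to 46 degrees) vary.
- anvil_top (a point): centre of the top of the round anvil post: black with a steel top disc, up to 64 mm across, 102 mm above the table, at y = -172 mm of the rail's frame
- next_slot (a point): middle of the mouth of the target slot, in the rail's top face: at x = 0, y = +45 mm, z = 44 mm of the rail's frame; axes as the rail's
- sleeve: aluminium sleeve 52 mm wide, 104 mm long (y -76 to +28 mm), top 53 mm above the table. Slides only along the rail's y (1.5 N friction, travel -50 to +100 mm) unless the pin locks it. Origin: at table height below the plunger's axis, axes as the rail's; 0 in the rail's y at the start, 45 mm at the next slot. A boss 22 mm across, top 63 mm above the table, carries the plunger.
- v_rest (a point): middle of the dark steel V-rest on the sleeve, at y = -58 mm, z = 80 mm of its frame: about 60 mm wide (x), 24 mm long (y), up to 102 mm high
- plunger: lock plunger, moves only vertically in the sleeve: black upright cylinder knob, 28 mm diameter, 32 mm high, above a 10 mm round-ended steel pin. Origin: knob centre, axes as the rail's. Origin heights above the table: 83 mm pin fully home (hard stop), 89 mm untouched in a slot (as at the start), 101 mm pin just clear of the rail's top, 111 mm upper stop.
- pin_tip (a point): lower end of the plunger's pin, 57 mm below the knob's centre. The plunger's spring (700 N/m about the untouched height) needs 4 N down to push it home, 8 N up to clear the rail, 15 N at the upper stop. Let down over a slot the pin drops in (1 mm play each side); between slots it rides on the rail. A sideways pull on the raised knob slides the sleeve.
- block_box_a: loose brown cardboard box 75 x 130 x 34 mm (x, y, z), origin at the centre of its underside; not to be disturbed
- block_box_b: loose orange cardboard box 75 x 130 x 34 mm (x, y, z), origin at the centre of its underside; not to be disturbed
- test_block: loose steel hardness test block, disc 64 mm diameter, 15 mm thick, origin at the centre of its underside; not to be disturbed

How it is judged:
By the outcome, as a careful person would: the job done as asked, in the order asked, and still so for the second after the job is handed in, while the arm keeps its last pose, push and grip.
It also fails if it takes over 35 s, if anything falls off the work surface, if the arm or the gripper's body presses on something with over 40 N, if the wrist force passes 120 N, or if a joint passes its speed limit or range.

ROBOT

A 7-joint arm with a two-finger parallel gripper is mounted at the origin on the work surface. World frame = base frame: x ahead of the robot, y to its left, z up, the work surface at z = 0. Lengths are in m, angles in degrees, forces in N, time in s.
With the tool pointing down it reaches from about 0.425 to 0.8 m from the base axis. Payload 8.3 kg.
Tool frame: the origin (TCP) lies midway between the tips of the shut fingers; the grasp point (between the pads) lies 19 mm behind it (ctrl.pinch_z is the distance from the TCP to the grasp point, in m); z points along the fingers, y is the line along which they close (so a half turn about z gives the same grasp; the last joint's range is limited). The gripper opens to 85 mm and grips with 20 to 120 N. Pads are 22 mm wide; open, the fingers measure 114 mm over their backs; the gripper's body (76 mm by 85 mm) begins 54 mm behind the grasp point. The pads swing forward as they close: fully open they stand 13 mm farther back than shut.
Start: joints at [-76.599, 21.967, 0.94, 78.501, -0.361, 79.538, -2.664], TCP at [0.183, 0.598, 0.208] pointing down, gripper open.
Joint ranges: [-169.22, 169.22], [-14.56, 117.87], [-87.37, 89.26], [10.42, 133.3], [-82.24, 262.24], [0.94, 117.77], [-172.7, 172.7]. Speed limits (degrees/s): [136.94, 136.94, 172.46, 172.46, 180, 180, 180].

INTERFACE

Orientations are given as [roll, pitch, yaw] about the fixed x, y, z axes, in that order (R = Rz(yaw) Ry(pitch) Rx(roll)).
In Python, from plant import ctrl gives the robot as it stands.
- The arm moves only by the tool move_arm, never from a script. Its arguments are lists of equal length, an entry for each row: "dp": the shift along the world's x, y, z as a fraction of full scale, a list of three; "turn": the turn about the world's z as a fraction of full scale. A call has 1 to 12 rows; each row shifts and turns the commanded pose from where the row before left it; what a row does not reach is not made up. Full scale, the value 1, is 50 mm for a shift and 8 degrees for a turn. A row lasts 1/8 s, in which the tool goes at most 62.5 mm and 10.7 degrees, less where a joint would pass 70% of its speed; a pose out of reach is approached as far as the arm can. A call with a number of a shift or a turn outside -1 to 1 is refused whole. A call with a gripper value outside its range is refused whole. "claw" is the opening, from -1 (shut) to 1 (fully open), set as the call begins (left out, the last holds). The fingers move at their own pace and stop on an object; "squeeze" is the grip in N (left out, the last holds). Time passes only in rows, so rows that do not move let the fingers close. It gives the time, the measured TCP pose, the force, the opening and the grip force at its end, in the units of the state.
- ctrl.sense(): the state, without advancing time (a new reading comes with each control period).
- ctrl.read_camera(name): name is "scene" or "top" or "wrist"; returns the picture (400x640x3 uint8, red, green, blue); there is no depth.
- ctrl.camera_params(name): a dict with "intrinsics" (3x3 intrinsics, pixels), "origin" and "rotation" of the camera in the world; the wrist camera has in their place "hand_eye" (4x4, takes a point from camera to tool coordinates, whose origin is the TCP and whose axes are the flange's). Camera axes: x right, y down, z forward; pixel columns grow to the right and rows downward; lengths in m; the calibration is good to about 2 mm. A picture is of the moment at which its call begins: read the wrist's pose just before it. camera_params takes no time and is no camera call.
- ctrl.hand_in(): hands the job in; it is judged then, once.
The state is a dict: "time_s": time; "qpos": joint angles; "joint_vel": joint speeds; "effort": joint torques, N m; "tcp_pos": TCP position; "ee_rot": TCP orientation; "wrist_force": force on the tool from outside, world axes, zero at the start; "moment": the same for the moment, N m; "opening": opening from 0.0 (shut) to 1.0 (fully open); "gripper_force": force on a finger pad.
Only numpy, scipy, OpenCV 4.12 (cv2) and the standard library are available. Lean on these libraries where they do the work, as an engineer would, in place of code of your own. Each camera call takes 0.05 s, during which the arm holds its last target. There are 200 camera calls.

## Working session

There is one attempt and no reset: what is moved stays moved. The work goes in short steps, Python scripts to look and compute and a tool call to move; the robot and the scene stay as the last step left them, time stands still between calls to the robot, and variables do not carry over. Pictures are saved under pics/ and viewed, at most 10 in all, crops included, and the job is handed in when it is done.

Besides the shell and the picture viewer there is one more tool, called after "Request:" as name([rows], argument=value, ...), one row to a line, values as JSON. move_arm: Moves the arm, as the interface text tells. Shift numbers are shares of 50 mm and turn numbers shares of 8 degrees, none past 1 either way. Its arguments: {"type":"object","properties":{"dp":{"type":"array","items":{"type":"array","items":{"type":"number"}}},"turn":{"type":"array","items":{"type":"number"}},"claw":{"type":"number"},"squeeze":{"type":"number"}},"required":["dp","turn"]}

```bash
mkdir -p pics; ls
python3 - <<'E'
from plant import ctrl
import cv2,numpy as np
s=ctrl.sense();print(s)
for n in("scene","top"):
    cv2.imwrite(f"pics/{n}0.png",ctrl.read_camera(n)[:,:,::-1]);print(n,ctrl.camera_params(n))
print(ctrl.camera_params("wrist"),ctrl.pinch_z)
E
```

```text
pics
{'time_s': 0.0, 'qpos': array([-76.59997522,  22.01617147,   0.94089536,  78.5612742 ,
        -0.3613978 ,  79.53760795,  -2.66439832]), 'joint_vel': array([ 0.07560304, -0.11472627, -0.02676994,  0.00157193,  0.03647685,
        0.0452334 ,  0.03541068]), 'effort': array([-6.02759792e-04, -6.27604151e+01,  8.43945947e-01, -3.71809173e+01,
        1.63617544e-02,  1.44538429e-02,  9.25753341e-06]), 'tcp_pos': array([0.18260492, 0.59715987, 0.20706956]), 'ee_rot': array([-1.79887836e+02,  2.65500619e-03,  1.62996965e+02]), 'wrist_force': array([-0.42424698, -0.16892406, -0.66949329]), 'moment': array([-0.00442295,  0.0183754 ,  0.00606074]), 'gripper_force': 0.0, 'opening': 1.002612324691986}
scene {'intrinsics': array([[402.80219509,   0.        , 325.9405752 ],
       [  0.        , 402.80219509, 196.51156705],
       [  0.        ,   0.        ,   1.        ]]), 'origin': array([ 1.12667474, -0.34742416,  0.62526272]), 'rotation': array([-130.32242678,    1.36705679,   52.37961968])}
top {'intrinsics': array([[459.39408219,   0.        , 319.94250364],
       [  0.        , 459.39408219, 205.25574217],
       [  0.        ,   0.        ,   1.        ]]), 'origin': array([0.41894305, 0.01989404, 1.03552158]), 'rotation': array([-168.86364975,    0.81640324,  -88.78223893])}
{'intrinsics': array([[278.10644573,   0.        , 320.83412552],
       [  0.        , 278.10644573, 200.75151192],
       [  0.        ,   0.        ,   1.        ]]), 'hand_eye': array([[ 3.10749538e-04, -9.45270963e-01, -3.26286238e-01,
         8.41149621e-02],
       [ 9.99999793e-01,  4.77628635e-04, -4.31336017e-04,
        -5.30184025e-04],
       [ 5.63573063e-04, -3.26286036e-01,  9.45270916e-01,
        -1.65541776e-01],
       [ 0.00000000e+00,  0.00000000e+00,  0.00000000e+00,
         1.00000000e+00]])} 0.0187
```

View pics/top0.png

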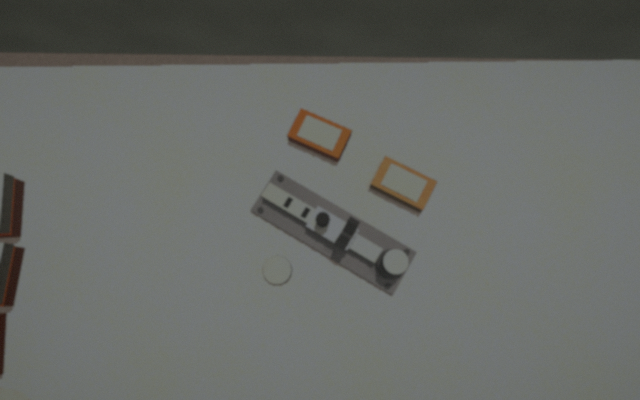

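View pics/scene0.png

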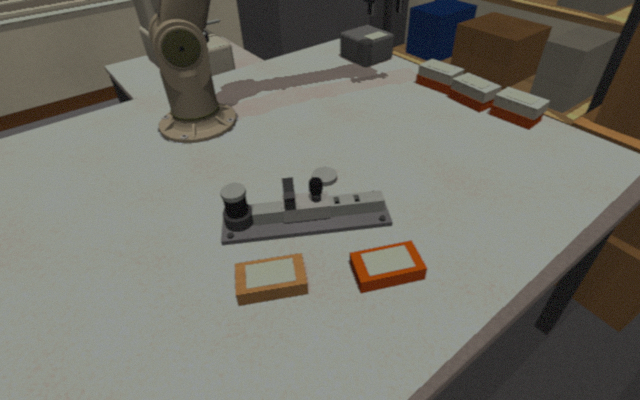

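The top view shows the knob at about (322,219), the anvil's top at (395,262), the next slots at (305,212) and (288,202), and the V-rest at (346,235). The boxes and disc are clear of the rail. In the scene view the knob is at (316,185) and the anvil's top at (233,190).

```bash
cat > h.py <<'E'
import numpy as np,cv2
from scipy.spatial.transform import Rotation as R
from plant import ctrl
def ray(n,uv,z,s=None):
    p=ctrl.camera_params(n);d=np.linalg.inv(p['intrinsics'])@[*uv,1]
    if n=='wrist':
        T=np.eye(4);T[:3,:3]=R.from_euler('xyz',s['ee_rot'],degrees=True).as_matrix();T[:3,3]=s['tcp_pos']
        T=T@p['hand_eye'];o,M=T[:3,3],T[:3,:3]
    else: o,M=p['origin'],R.from_euler('xyz',p['rotation'],degrees=True).as_matrix()
    d=M@d;return o+d*(z-o[2])/d[2]
E
python3 - <<'E'
from h import *
im=cv2.imread('pics/top0.png')
g=cv2.cvtColor(im,cv2.COLOR_BGR2GRAY)
x0,y0=308,204
m=(g[y0:236,x0:336]<45).astype(np.uint8)
n,l,st,c=cv2.connectedComponentsWithStats(m);print(st[1:],c[1:]+[x0,y0])
k=ray('top',(322,219),.100);a=ray('top',(395,262),.102);s1=ray('top',(305,212),.044);s2=ray('top',(288,202),.044)
print(k,a,s1,s2)
f=lambda v:np.degrees(np.arctan2(v[1],v[0]))
print('dir',f(k-a),f(s2-a),np.linalg.norm((k-a)[:2]))
for p,q in(((415,250),(277,172)),((392,293),(252,212))):print(f(ray('top',q,.012)-ray('top',p,.012)))
print('scene',ray('scene',(316,185),.089),ray('scene',(233,190),.102))
E
```

```text
[[  9  10  11  13 104]] [[322.03846154 219.76923077]]
[0.57397559 0.03227679 0.1       ] [ 0.48854741 -0.11679422  0.102     ] [0.59811358 0.07063945 0.044     ] [0.61981692 0.10876128 0.044     ]
dir 60.18425611207498 59.80131464968572 0.17181425887349
61.047152089047316
61.12313728651224
scene [0.57481038 0.03496356 0.089     ] [ 0.49266148 -0.11694897  0.102     ]
```

Request:
move_arm([
  [0.56,-0.8,0],
  [0.56,-0.8,0],
  [0.56,-0.8,0],
  [0.56,-0.8,0],
  [0.56,-0.8,0],
  [0.56,-0.8,0],
  [0.56,-0.8,0],
  [0.56,-0.8,0],
  [0.56,-0.8,0],
  [0.56,-0.8,0],
  [0.56,-0.8,0],
  [0.56,-0.8,0],
], turn=[-0.92,-0.92,-0.92,-0.92,-0.92,-0.92,-0.92,-0.92,-0.92,-0.92,-0.92,-0.92], claw=1)

```text
time_s: 1.6
tcp_pos: [0.5192, 0.1163, 0.2079]
ee_rot: [-180.0, 0.0, 74.5]
wrist_force: [0.4, 1.2, 0.5]
opening: 1.0
gripper_force: 0.0
```

Request:
move_arm([
  [0.56,-0.8,0],
  [0.56,-0.8,0],
  [0,0,0],
  [0,0,0],
], turn=[-0.92,-0.92,0,0])

```text
time_s: 2.1
tcp_pos: [0.5744, 0.0381, 0.2075]
ee_rot: [-179.9, 0.0, 60.0]
wrist_force: [0.7, 0.9, 0.2]
opening: 1.002
gripper_force: 0.0
```

Run:
```python
from h import *
s=ctrl.sense();im=ctrl.read_camera('wrist');cv2.imwrite('pics/w1.png',im[:,:,::-1])
print(s['tcp_pos'],s['ee_rot'],s['qpos'],s['time_s'])
```

```text
[0.57436841 0.03807706 0.20750126] [-1.79937056e+02  2.94055542e-02  5.99995560e+01] [-35.83432269  17.92902253  36.87576409  87.93856467 -10.89921391
  77.83751861 -27.98201317] 2.1
```

View pics/w1.png

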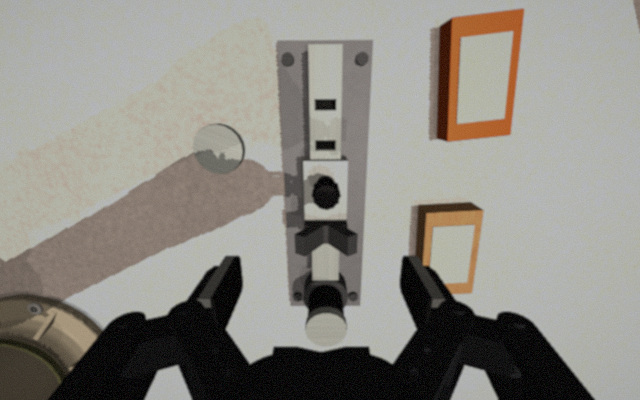

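Wrist view: knob at about (326,192), slots at (326,145) and (326,104), and the anvil's top at (326,327). The rail runs nearly straight up the picture.

Run:
```python
from h import *
s=ctrl.sense();im=cv2.imread('pics/w1.png');g=cv2.cvtColor(im,cv2.COLOR_BGR2GRAY)
def blob(x0,x1,y0,y1,t):
    n,l,st,c=cv2.connectedComponentsWithStats((g[y0:y1,x0:x1]<t).astype(np.uint8));i=1+np.argmax(st[1:,4])
    print(st[i]+[x0,y0,0,0,0],c[i]+[x0,y0]);return c[i]+[x0,y0]
a=ray('wrist',blob(312,340,96,112,60),.044,s);b=ray('wrist',blob(312,340,138,152,60),.044,s)
k=ray('wrist',blob(308,345,168,216,50),.092,s)
v=ray('wrist',(326,327),.102,s)
f=lambda v:np.degrees(np.arctan2(v[1],v[0]))
print(a,b,k,v,f(a-b),f(a-v),f(k-v),np.linalg.norm((a-b)[:2]),np.linalg.norm((b-k)[:2]))
e=np.r_[(a-b)[:2]];u=(a-v)[:2]/np.linalg.norm((a-v)[:2]);print('knob est',b[:2]-.045*u,a[:2]-.09*u,v[:2]+.172*u)
```

```text
[316 100  19   9 170] [325.         104.02352941]
[316 141  19   8 144] [325.11805556 144.56944444]
[313 176  26  33 635] [325.38110236 192.44251969]
[0.6204545  0.10965403 0.044     ] [0.59841898 0.07061999 0.044     ] [0.57644152 0.03281991 0.092     ] [ 0.49347574 -0.11446159  0.102     ] 60.55437795372216 60.46510482309162 60.606813475690544 0.04482433062685522 0.043724756068418316
knob est [0.57623607 0.03146748] [0.57608868 0.03134902] [0.57826375 0.03518798]
```

Request:
move_arm([
  [0.04,-0.12,-0.4],
  [0,0,-0.6],
  [0,0,-0.6],
  [0,0,-0.6],
  [0,0,-0.58],
  [0,0,0],
  [0,0,0],
], turn=[0.06,0,0,0,0,0,0])

```text
time_s: 3.02
tcp_pos: [0.5772, 0.0326, 0.0703]
ee_rot: [180.0, -0.1, 60.5]
wrist_force: [0.0, -0.2, -0.1]
opening: 0.997
gripper_force: 0.0
```

Run:
```python
from h import *
s=ctrl.sense();im=ctrl.read_camera('wrist');cv2.imwrite('pics/w2.png',im[:,:,::-1])
print(s['tcp_pos'],s['ee_rot'],s['wrist_force'])
```

```text
[0.57721599 0.03258938 0.07029503] [ 1.79958115e+02 -6.56806715e-02  6.05237379e+01] [ 0.03528767 -0.21575628 -0.11532086]
```

View pics/w2.png

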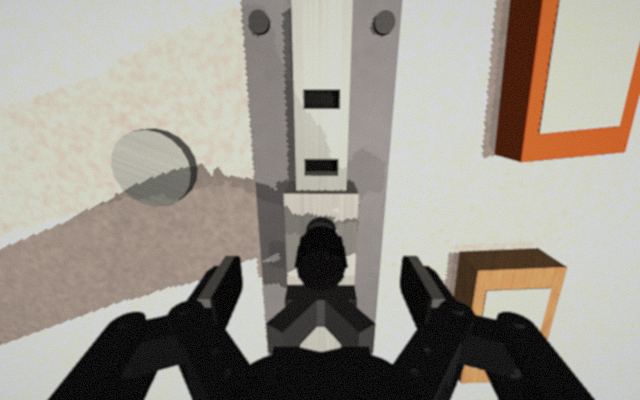

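The knob sits at about (320,260), midway between the pads at (240,258) and (402,258), so it is centred. Closing now.

Request:
move_arm([
  [0,0,0],
  [0,0,0],
  [0,0,0],
  [0,0,0],
  [0,0,0],
  [0,0,0],
  [0,0,0],
  [0,0,0],
], turn=[0,0,0,0,0,0,0,0], claw=-1, squeeze=70)

```text
time_s: 4.08
tcp_pos: [0.5767, 0.0317, 0.0691]
ee_rot: [-180.0, -0.0, 60.4]
wrist_force: [-1.2, 0.6, -0.1]
opening: 0.293
gripper_force: 68.7
```

Request:
move_arm([
  [0,0,0.12],
  [0,0,0.12],
  [0,0,0.1],
  [0,0,0],
  [0,0,0],
], turn=[0,0,0,0,0])

```text
time_s: 4.7
tcp_pos: [0.5765, 0.0315, 0.0856]
ee_rot: [-180.0, 0.0, 60.4]
wrist_force: [3.7, -1.1, -11.1]
opening: 0.289
gripper_force: 69.4
```

Request:
move_arm([
  [0.09,0.16,0],
  [0.09,0.16,0],
  [0.09,0.16,0],
  [0.09,0.16,0],
  [0.08,0.14,0],
  [0,0,0],
  [0,0,0],
], turn=[0,0,0,0,0,0,0])

```text
time_s: 5.58
tcp_pos: [0.5993, 0.0715, 0.0863]
ee_rot: [180.0, -0.1, 60.5]
wrist_force: [4.3, 0.2, -11.2]
opening: 0.292
gripper_force: 69.5
```

Request:
move_arm([
  [-0.008,-0.014,-0.1],
  [0,0,-0.1],
  [0,0,0],
  [0,0,0],
], turn=[0,0,0,0])

```text
time_s: 6.08
tcp_pos: [0.5985, 0.0701, 0.0765]
ee_rot: [180.0, -0.0, 60.4]
wrist_force: [2.4, 0.4, -4.4]
opening: 0.294
gripper_force: 70.0
```

Request:
move_arm([
  [0,0,-0.1],
  [0,0,-0.08],
  [0,0,-0.06],
  [0,0,0],
  [0,0,0],
], turn=[0,0,0,0,0])

```text
time_s: 6.7
tcp_pos: [0.5986, 0.0701, 0.0645]
ee_rot: [180.0, -0.0, 60.4]
wrist_force: [0.4, -0.8, 3.5]
opening: 0.287
gripper_force: 70.8
```

Request:
move_arm([
  [0,0,-0.04],
  [0,0,-0.02],
  [0,0,0],
  [0,0,0],
], turn=[0,0,0,0])

```text
time_s: 7.2
tcp_pos: [0.5993, 0.0711, 0.0636]
ee_rot: [179.9, -0.2, 60.5]
wrist_force: [-5.4, 2.2, 20.2]
opening: 0.292
gripper_force: 72.9
```

Run:
```python
from h import *
im=ctrl.read_camera('wrist');cv2.imwrite('pics/w3.png',im[:,:,::-1])
s=ctrl.sense();print(s['tcp_pos'],s['wrist_force'])
```

```text
[0.59930487 0.0711145  0.06359156] [-6.09590366  2.6895071  20.25190694]
```

View pics/w3.png

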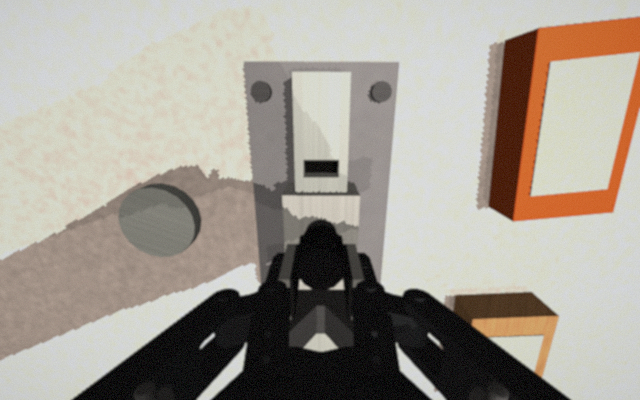

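One slot remains visible ahead, at (321,168), so the sleeve has moved on exactly one slot. The knob is held against its hard stop with 20 N, and the boxes and disc are untouched.

```bash
python3 -c "
from plant import ctrl
print(ctrl.hand_in())"
```

```text
the job is handed in; nothing more can be done
None
```

The sleeve is locked one slot farther from the anvil, with the pin pushed home and the knob still held down at about 20 N; the boxes and disc were not touched, and the job is handed in.

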